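# Pin the turning plate of a bench positioner

## Task

Turn the positioner's square plate by its upright post, anticlockwise as seen looking down on the plate, all the way to its stop, so that the hole in the plate lines up with the hole in the sloping head below. Pull the quick-release pin out of its holder block against its detent and push it right home through both holes, until it clicks and its shoulder sits on the plate. Let go of everything and do not disturb the carton, the can or the spanner.

Things in the scene. Friction and masses are not known exactly. Their poses are not given: they have to be found in the camera images.
- positioner: Bench positioner screwed to the bench: grey base plate 220 x 210 mm, on it a red head (slab 150 x 206 x 24 mm) whose face slopes 30 degrees, low side roughly to the robot. Origin: centre of the base's underside. x points level to the slope's high side, y level along the slope, z up. The sloping face is centred 88 mm above the origin, its normal leans 30 degrees to this frame's -x.
- plate (a joint): Angle (rad) of the bare steel square plate, 160 x 160 x 8 mm, that turns on the sloping face about its normal. 0 = at its stop (a low stud on the head beside the plate, 7 mm above its top), holes lined up; grows to 1.11 turning clockwise seen from above the plate. Stays where left; turning takes 4 to 5 N at the post, more if it is gripped hard. A hub 40 mm wide, 14 mm high is in its middle.
- post_mid (a point): Mid-height of the round black post on the plate (16 mm diameter, 50 mm tall, square to the plate), 60 mm from the plate's turning axis, 25 mm above the plate's top; moves with the plate. z axis = plate's outward normal, up the post; the turning axis lies 60 mm away along this frame's -y.
- plate_hole (a point): Mouth centre of the one through hole (18 mm diameter, 2 mm chamfer) in the plate, on the plate's top, 60 mm from the turning axis, opposite the post; it moves with the plate. z axis = the plate's outward normal.
- pin_seat (a point): Fixed point of the head: where the centre of the shoulder's underside lies when the pin is home: on the axis of the head's hole (17 mm wide, 24 mm deep, through), at the plate's top, 60 mm along -y from the plate's turning axis. z = outward along the hole, 30 degrees from vertical; x up the slope, y level. Two sprung balls in the hole click into the pin's groove; pushing in takes 3 to 8 N.
- holder: Aluminium holder block screwed to the bench, 70 x 70 x 50 mm, with a vertical 17 mm through hole in its middle in which the pin is parked. Origin: centre of its underside; z up.
- pin: Steel quick-release pin, 0.1 kg. Origin: centre of its shoulder's underside; z from tip to head. Above: shoulder 30 mm wide, 4 mm thick; round head 24 mm wide, from 4 to 36 mm; button 3 mm high. Below: shank 14 mm wide, groove 23 mm down, last 9 mm tapering to a 6 mm wide tip 44 mm down. Starts upright in the holder, shoulder on the block; sprung balls hold its groove: pull 8 to 15 N.
- carton: Bystander: small brown carton 80 x 60 x 45 mm, loose. Origin: centre of its underside.
- can: Bystander: upright can 60 mm across, 130 mm tall, loose. Origin: centre of its underside.
- spanner: Bystander: steel spanner lying on the bench, loose.
Mind the look-alikes: they are no part of the job. Several things have the shape of the pin; the one meant has the colours described above.

How it is judged:
At the end, for the whole second after the job is handed in: The plate is at its stop (within 0.06 rad) and the pin is home through plate and head: underside of its shoulder within 3 mm of the plate's top, within 6 mm of the seat point, pin axis within 0.15 rad of the hole's axis, at rest (value of joint plate below 0.06 rad and z of pin in the frame of pin_seat between -0.003 and 0.003 m and distance between pin and pin_seat below 0.006 m and angle between the z axis of pin and the z axis of pin_seat, either way round below 0.15 rad and linear speed of pin below 0.02 m/s); the robot touches nothing.
It fails at once if the carton was moved more than 3 cm (distance of carton from where it was at the start of the episode above 0.03 m).
It fails at once if the can was moved more than 3 cm (distance of can from where it was at the start of the episode above 0.03 m).
It fails at once if the can was tipped over (angle between can's own z axis and vertical above 0.6 rad).
It fails at once if the spanner was moved more than 3 cm (distance of spanner from where it was at the start of the episode above 0.03 m).
It also fails if it takes over 56 s, if anything falls off the work surface, if the arm or the gripper's body presses on something with over 40 N, if the wrist force passes 120 N, or if a joint passes its speed limit or range.

## Robot

A 6-joint arm with a two-finger parallel gripper is mounted at the origin on the work surface. World frame = base frame: x ahead of the robot, y to its left, z up, the work surface at z = 0. Lengths are in m, angles in rad, forces in N, time in s.
With the tool pointing down it reaches from about 0.3 to 0.875 m from the base axis. Payload 6.4 kg.
Tool frame: the origin (TCP) lies midway between the tips of the shut fingers; the grasp point (between the pads) lies 19 mm behind it; z points along the fingers, y is the line along which they close (so a half turn about z gives the same grasp; the last joint's range is limited). The gripper opens to 85 mm and grips with 20 to 120 N. Pads are 22 mm wide; open, the fingers measure 114 mm over their backs; the gripper's body (76 mm by 85 mm) begins 54 mm behind the grasp point. The pads swing forward as they close: fully open they stand 13 mm farther back than shut.
Start: joints at [1.128, 0.181, 1.607, -0, 1.354, -0.206], TCP at [0.135, 0.559, 0.231] pointing down, gripper open.
Joint ranges: [-2.99, 2.99], [-0.89, 2.07], [0.3, 2.58], [-1.14, 4.28], [0, 2.63], [-3.12, 3.12]. Speed limits (rad/s): [2.57, 2.57, 3.01, 3.14, 3.14, 3.14].

## Interface

Orientations are given as a unit quaternion [w, x, y, z].
In Python, from bench import ctrl gives the robot as it stands. The module is installed in compiled form; this text tells all that it offers.
- The arm moves only by the tool move_arm, never from a script. Its argument "plan" is one flat list of numbers, 6 for each row, row after row: the shift along the world's x, y, z in units of 50 mm (1.0 is 50 mm), then the turn, a rotation vector about the world's x, y, z in rad. A call has 1 to 10 rows; each row is the pose to reach, as a shift and turn from the pose commanded when the call began; what a row does not reach only later rows make up. A row lasts 1/8 s, in which the tool goes at most 62.5 mm and 10.7 degrees, less where a joint would pass 70% of its speed; a pose out of reach is approached as far as the arm can. A call with a gripper value outside its range is refused whole. "grip" is the finger opening in mm, from 0 to 85.4, set as the call begins (left out, the last holds). The fingers move at their own pace and stop on an object; the grip force is fixed at half the most. Time passes only in rows, so rows that repeat a pose let the fingers close. It gives the time, the measured TCP pose, the force, the opening and the grip force at its end, in the units of the state.
- ctrl.get_obs(): the state, without advancing time (a new reading comes with each control period).
- ctrl.camera(name): name is "scene" or "top" or "wrist"; returns a dict with "pixels" (384x512x3 uint8, red, green, blue), "fx", "fy", "cx", "cy" (pixels), "dist_coeffs" ([k1, k2, p1, p2, k3] as OpenCV has them; the pictures are not rectified), "origin" and "attitude" of the camera in the world. Camera axes: x right, y down, z forward; pixel columns grow to the right and rows downward; lengths in m; the calibration is good to about 2 mm. A picture is of the moment at which its call begins. There is no depth.
- ctrl.hand_in(): hands the job in; it is judged then, once.
The state is a dict: "time_s": time; "q": joint angles; "dq": joint speeds; "joint_efforts": joint torques, N m; "eef_pos": TCP position; "eef_rot": TCP orientation; "wrist_force": force on the tool from outside, world axes, zero at the start; "torque": the same for the moment, N m; "opening": opening from 0.0 (shut) to 1.0 (fully open); "grasp_force": force on a finger pad.
Only numpy, scipy, OpenCV 4.12 (cv2) and the standard library are available. Lean on these libraries where they do the work, as an engineer would, in place of code of your own. Each camera call takes 0.05 s, during which the arm holds its last target. There are 200 camera calls.

## Working session

There is one attempt and no reset: what is moved stays moved. The work goes in short steps, Python scripts to look and compute and a tool call to move; the robot and the scene stay as the last step left them, time stands still between calls to the robot, and variables do not carry over. Pictures are saved under pics/ and viewed, at most 11 in all, crops included, and the job is handed in when it is done.

Besides the shell and the picture viewer there is one more tool, called after "Emit:" in YAML: its name, and indented under it one key for each argument. move_arm: Moves the arm, as the interface text tells. Its arguments: {"type":"object","properties":{"plan":{"type":"array"},"grip":{"type":"number"}},"required":["plan"]}

```bash
mkdir -p pics
cat > h.py <<'E'
import numpy as np, cv2
from scipy.spatial.transform import Rotation as R
from bench import ctrl
def cam(n):
    c=ctrl.camera(n); c['K']=np.array([[c['fx'],0,c['cx']],[0,c['fy'],c['cy']],[0,0,1.]]); c['d']=np.array(c['dist_coeffs'],float)
    a=np.array(c['attitude'],float); c['R']=a if a.shape==(3,3) else R.from_quat(a,scalar_first=True).as_matrix()
    c['o']=np.array(c['origin'],float); return c
def ray(c,u,v):
    p=cv2.undistortPoints(np.array([[[u,v]]],float),c['K'],c['d'])[0,0]; r=c['R']@[p[0],p[1],1]; return r/np.linalg.norm(r)
def onz(c,u,v,z):
    r=ray(c,u,v); return c['o']+r*(z-c['o'][2])/r[2]
def onpl(c,u,v,p,n):
    r=ray(c,u,v); return c['o']+r*(np.dot(np.array(p)-c['o'],n)/np.dot(r,n))
def tri(cs,uvs):
    A=np.zeros((3,3));b=np.zeros(3)
    for c,(u,v) in zip(cs,uvs):
        r=ray(c,u,v);P=np.eye(3)-np.outer(r,r);A+=P;b+=P@c['o']
    return np.linalg.solve(A,b)
def proj(c,p):
    rv=cv2.Rodrigues(c['R'].T)[0]; return cv2.projectPoints(np.array(p,float).reshape(-1,3),rv,-c['R'].T@c['o'],c['K'],c['d'])[0][:,0]
def save(c,n,crop=None,s=1):
    im=c['pixels'][:,:,::-1]
    if crop: im=im[crop[1]:crop[3],crop[0]:crop[2]]
    cv2.imwrite('pics/'+n,cv2.resize(im,None,fx=s,fy=s,interpolation=cv2.INTER_CUBIC))
E
python3 - <<'E'
from h import *
import pickle
cs={n:cam(n) for n in('scene','top')}
for n,c in cs.items(): save(c,n+'0.png',None,1.5); print(n,c['o'],c['R'].round(3).tolist(),c['fx'],c['d'])
pickle.dump(cs,open('cs.pkl','wb'))
print(ctrl.get_obs())
E
```

```text
scene [ 1.23389466 -0.0018894   1.0865141 ] [[-0.016, 0.816, -0.577], [1.0, 0.009, -0.015], [-0.007, -0.577, -0.816]] 496.20251692462875 [0.07258379 0.         0.         0.         0.        ]
top [0.43317227 0.00847799 0.94711909] [[0.014, -0.995, 0.102], [-1.0, -0.015, -0.009], [0.011, -0.102, -0.995]] 374.770579843689 [0.00908604 0.         0.         0.         0.        ]
{'time_s': 0.1, 'q': array([ 1.12772709e+00,  1.81443159e-01,  1.60790757e+00, -3.43619763e-06,
        1.35380999e+00, -2.06269943e-01]), 'dq': array([-0.0003818 , -0.00255882, -0.00199713, -0.00253653,  0.00065758,
        0.00174179]), 'joint_efforts': array([ 1.25585488e-03, -4.45874190e+01, -3.52245319e+01, -1.70692192e-04,
        3.95799274e-03, -4.81912579e-06]), 'eef_pos': array([0.13464002, 0.55850269, 0.23048772]), 'eef_rot': array([-2.48512180e-04,  1.18122807e-01,  9.92998685e-01, -7.43604086e-04]), 'wrist_force': array([ 0.79206339, -0.21264009,  0.27666041]), 'torque': array([-0.03374983,  0.03369612,  0.01982929]), 'grasp_force': 0.0, 'opening': 0.9958654535000225}
```

View pics/scene0.png

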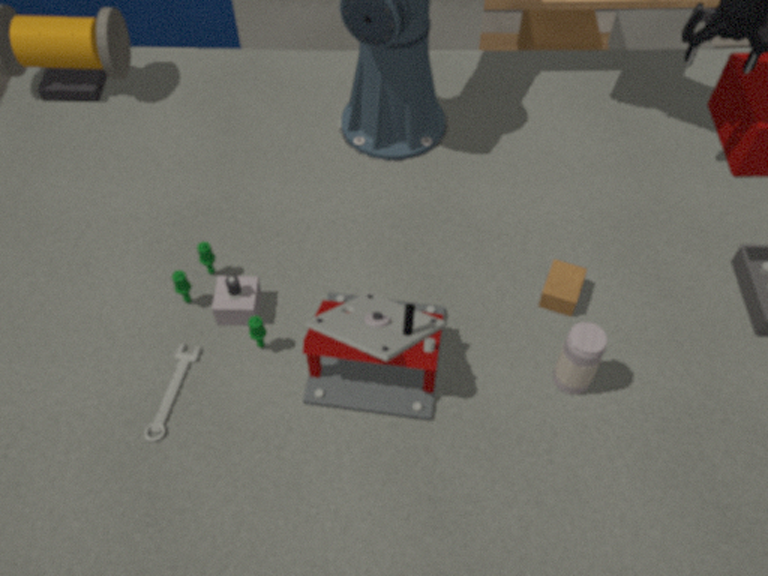

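View pics/top0.png

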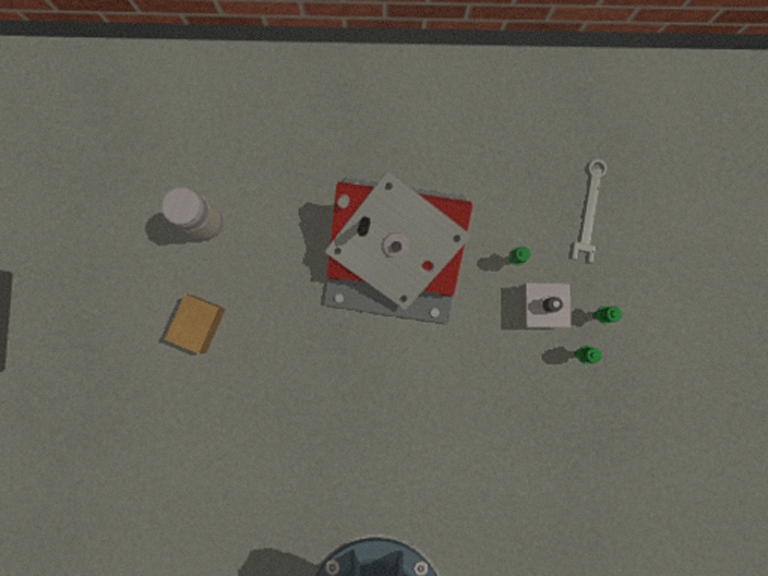

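Scene: positioner in the middle (hub about (377,318), post (408,320)), grey pin in the holder at (233,285), green decoys around it. Top: hub (395,245), post (364,225), hole showing red (427,266), stud (344,201), pin (552,303), spanner at (590,210). I'll zoom in on the key parts.

Run:
```python
from h import *
import pickle
cs=pickle.load(open('cs.pkl','rb'))
t=cs['top']['pixels'][105:235,205:405,::-1]; s=cs['scene']['pixels'][155:285,115:315,::-1]
f=lambda i:cv2.resize(i,None,fx=4,fy=4,interpolation=cv2.INTER_CUBIC)
cv2.imwrite('pics/t1.png',f(t));cv2.imwrite('pics/s1.png',f(s))
```

```text
(no output)
```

View pics/t1.png

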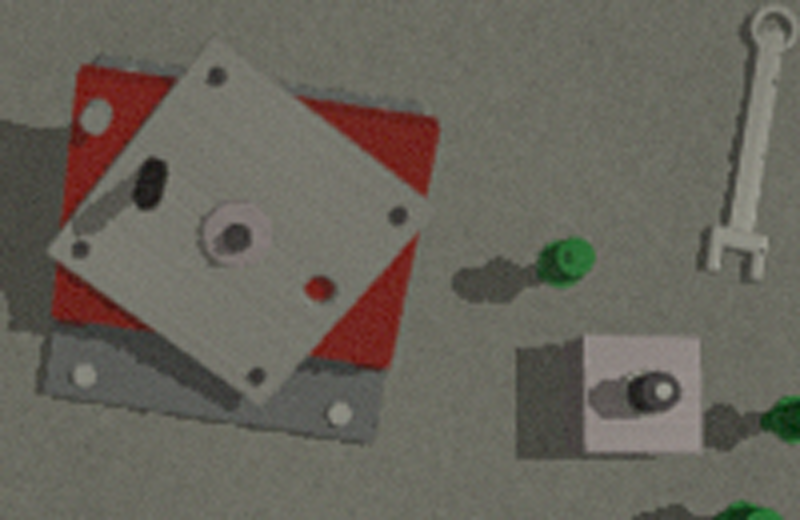

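View pics/s1.png

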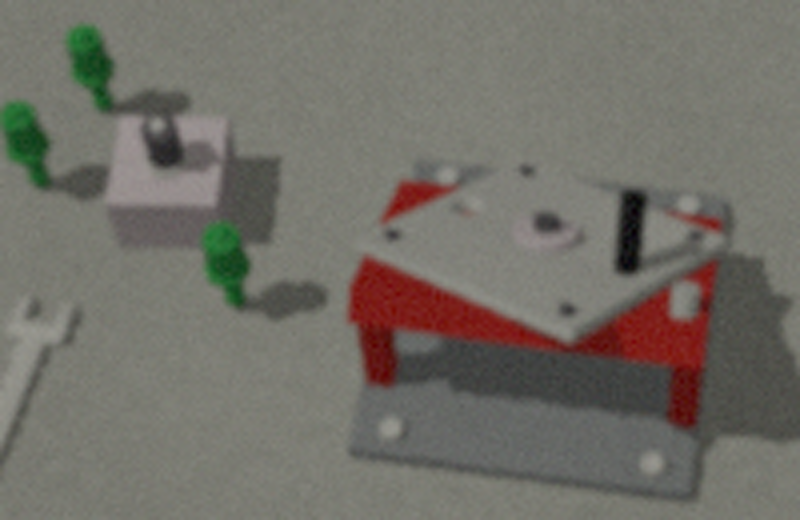

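t1: four plate screws at (217,76),(398,215),(257,377),(80,249), hole (320,288), pin button (664,391), holder top face (583..703, 337..452). s1: the same screws at (568,310),(393,234),(527,171),(697,236), post (632,193)-(626,270), hole (467,207).

Run:
```python
from h import *
import pickle
cs=pickle.load(open('cs.pkl','rb'));T,S=cs['top'],cs['scene']
t=lambda x,y:(x/4+205-.375,y/4+105-.375)
s=lambda x,y:(x/4+115-.375,y/4+155-.375)
tr=lambda a,b:tri([T,S],[t(*a),s(*b)])
P=np.array([tr(a,b) for a,b in [((217,76),(568,310)),((398,215),(393,234)),((257,377),(527,171)),((80,249),(697,236))]])
c=P.mean(0);n=np.linalg.svd(P-c)[2][2];n*=np.sign(n[2])
print('screws',P.round(4).tolist());print('c',c,'n',n,'tilt',np.degrees(np.arccos(n[2])),'yaw',np.degrees(np.arctan2(-n[1],-n[0])))
b=[tr((340,414),(447,174)),tr((84,375),(688,204))];print('bolts',b,'yaw',np.degrees(np.arctan2(*(-(b[1]-b[0])[:2]*[1,-1])))) 
print('scene bolts yaw', [onz(S,*s(391,427),.015),onz(S,*s(652,462),.015)])
print('slab edge', [onz(T,*t(x,y),.12) for x,y in((80,65),(438,120))])
print('hole',tr((320,288),(467,207)),'posttop',tr((147,190),(632,193)),'hub',tr((237,235),(547,225)))
print('pin button',tr((664,391),(157,125)))
h=[onz(T,*t(*p),.05) for p in((583,337),(700,337),(703,452),(585,452))];h2=[onz(S,*s(*p),.05) for p in((120,117),(230,117),(222,206),(107,206))]
print('holder',np.mean(h,0),np.mean(h2,0),h)
print('green',tr((571,256),(222,237)),'greens',[onz(T,*t(*p),.05) for p in((571,256),(800,415),(750,515))])
print('stud',tr((96,117),(686,287)))
```

```text
screws [[0.6528, -0.009, 0.1394], [0.5824, -0.1134, 0.1085], [0.4931, -0.0373, 0.0489], [0.5641, 0.0683, 0.0819]]
c [ 0.57311097 -0.02287026  0.0946762 ] n [-0.50152272  0.07561235  0.86183394] tilt 30.476875141336887 yaw -8.573658547790508
bolts [array([ 0.47306565, -0.09099793,  0.01655271]), array([0.49496585, 0.0681201 , 0.01592078])] yaw -7.836664815898774
scene bolts yaw [array([ 0.66085377, -0.11642362,  0.015     ]), array([0.68256868, 0.04170364, 0.015     ])]
slab edge [array([0.66311403, 0.06783419, 0.12      ]), array([ 0.63489086, -0.13431915,  0.12      ])]
hole [ 0.54350446 -0.07216725  0.08078376] posttop [0.58511491 0.02737088 0.15705691] hub [ 0.57053429 -0.02247443  0.10192758]
pin button [ 0.48617151 -0.26993558  0.08556435]
holder [ 0.48618203 -0.26903705  0.05      ] [ 0.48835734 -0.26703446  0.05      ] [array([ 0.52015561, -0.23355809,  0.05      ]), array([ 0.52123867, -0.30415062,  0.05      ]), array([ 0.45219462, -0.30453741,  0.05      ]), array([ 0.45113921, -0.23390206,  0.05      ])]
green [ 0.56514869 -0.22036468  0.07744097] greens [array([ 0.56932422, -0.22687331,  0.05      ]), array([ 0.4751802 , -0.36322291,  0.05      ]), array([ 0.41523562, -0.33177148,  0.05      ])]
stud [0.63097986 0.05772024 0.12994912]
```

```bash
cat >> h.py <<'E'
psi=np.radians(-7.9)
X=np.array([.866*np.cos(psi),.866*np.sin(psi),.5]);Y=np.array([-np.sin(psi),np.cos(psi),0]);N=np.cross(X,Y)
C=np.array([.573,-.0229,.0949]); SEAT=C-.06*Y; PIN=np.array([.4865,-.2690,.05])
def rel(p,y,z,o=None):
    o=o or ctrl.get_obs(); z=z/np.linalg.norm(z); y=y-z*(y@z); y/=np.linalg.norm(y)
    Rt=R.from_matrix(np.c_[np.cross(y,z),y,z]); R0=R.from_quat(o['eef_rot'],scalar_first=True)
    return ((np.array(p)-o['eef_pos'])/.05).round(3).tolist()+ (Rt*R0.inv()).as_rotvec().round(3).tolist()
def post(a,h): # position above plate, tangent (uphill)
    return C+.06*(np.sin(a)*X+np.cos(a)*Y)+h*N, np.cos(a)*X-np.sin(a)*Y
E
python3 - <<'E'
from h import *
for h in(.15,.008):
  p,u=post(.51,h); print(p,rel(p,u,-N))
E
```

```text
[0.53103398 0.03578967 0.23944532] [7.928, -10.454, 0.179, 0.466, -0.408, -1.93]
[0.60136016 0.0260311  0.11647332] [9.334, -10.649, -2.28, 0.466, -0.408, -1.93]
```

Emit:
move_arm:
  plan: [2,-3,1.5,0,0,-0.4,5,-7,1.5,0.2,-0.2,-0.9,7.93,-10.45,1,0.466,-0.408,-1.93,7.93,-10.45,0.2,0.466,-0.408,-1.93,7.93,-10.45,0.2,0.466,-0.408,-1.93,7.93,-10.45,0.2,0.466,-0.408,-1.93,7.93,-10.45,0.2,0.466,-0.408,-1.93,7.93,-10.45,0.2,0.466,-0.408,-1.93,7.93,-10.45,0.2,0.466,-0.408,-1.93,7.93,-10.45,0.2,0.466,-0.408,-1.93]
  grip: 36

```text
time_s: 1.35
eef_pos: [0.5094, 0.0637, 0.2432]
eef_rot: [0.138, 0.832, 0.498, 0.201]
wrist_force: [0.2, 1.5, 0.2]
opening: 0.424
grasp_force: 0.0
```

Run:
```python
from h import *
p,u=post(.51,.15); print(rel(p,u,-N))
```

```text
[0.432, -0.557, -0.074, 0.036, -0.034, -0.146]
```

Emit:
move_arm:
  plan: [0.43,-0.56,-0.07,0.036,-0.034,-0.146,0.43,-0.56,-0.07,0.036,-0.034,-0.146,0.43,-0.56,-0.07,0.036,-0.034,-0.146,0.43,-0.56,-0.07,0.036,-0.034,-0.146]

```text
time_s: 1.85
eef_pos: [0.5298, 0.0387, 0.2398]
eef_rot: [0.145, 0.863, 0.434, 0.213]
wrist_force: [0.7, 0.2, 0.5]
opening: 0.423
grasp_force: 0.0
```

Run:
```python
from h import *
p,u=post(.51,.15); print(rel(p,u,-N),ctrl.get_obs()['q'])
c=cam('wrist');save(c,'w1.png',None,1.5)
import pickle;pickle.dump(c,open('w1.pkl','wb'))
pp=post(.51,0)[0];print(proj(c,[pp,pp+.05*N,C-(pp-C),SEAT,C])*1.5)
```

```text
[0.025, -0.058, -0.007, 0.001, -0.002, -0.008] [-0.15877081 -0.2647207   2.10627188  0.01864719  0.77892923  0.4704135 ]
[[384.05103111 268.17941232]
 [384.41616841 291.46959882]
 [382.42733628 411.25596374]
 [419.11250413 403.46227522]
 [383.19286911 344.20344289]]
```

View pics/w1.png

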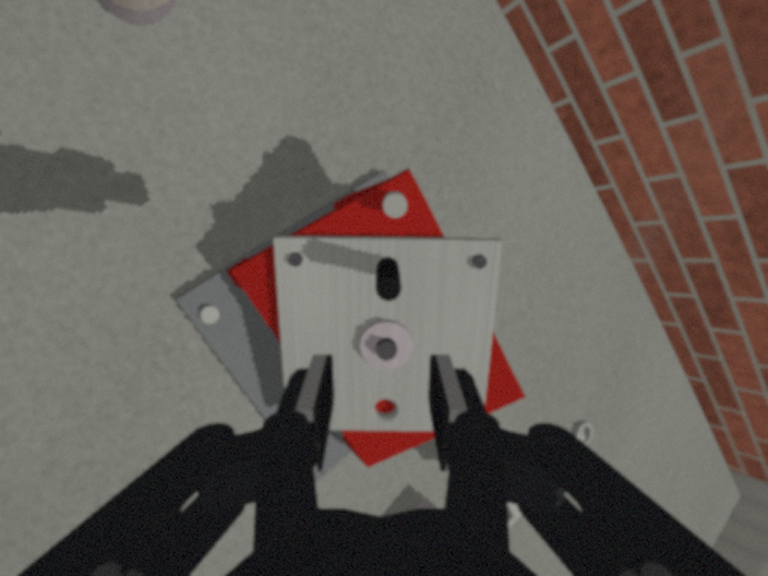

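The wrist view confirms the model: post base (388,265) and hub (386,345), both within about 1 mm of the predictions. Next I'll descend around the post.

Emit:
move_arm:
  plan: [0.5,-0.07,-0.88,0,0,0,1.0,-0.14,-1.75,0,0,0,1.41,-0.195,-2.46,0,0,0,1.41,-0.195,-2.46,0,0,0,1.41,-0.195,-2.46,0,0,0]

```text
time_s: 2.52
eef_pos: [0.6008, 0.0286, 0.1178]
eef_rot: [0.146, 0.863, 0.434, 0.213]
wrist_force: [-0.2, 0.6, -0.0]
opening: 0.425
grasp_force: 0.0
```

Run:
```python
from h import *
o=ctrl.get_obs();print(o['wrist_force'])
p,u=post(.51,.008);print(rel(p,u,-N))
for a in(.42,.33,.24,.15,.06,0,-.05,-.1,-.15,-.2):
  p2,u2=post(a,.008)
  q=np.r_[(p2-p)/.05,N*(.51-a)];print(a,q.round(3).tolist())
```

```text
[-0.24777908  0.56590564 -0.03222506]
[0.011, -0.051, -0.027, 0.002, -0.001, -0.007]
0.42 [-0.076, 0.059, -0.048, -0.045, 0.006, 0.078]
0.33 [-0.157, 0.111, -0.098, -0.089, 0.012, 0.156]
0.24 [-0.242, 0.153, -0.15, -0.134, 0.019, 0.234]
0.15 [-0.33, 0.186, -0.203, -0.178, 0.025, 0.312]
0.06 [-0.42, 0.21, -0.257, -0.223, 0.031, 0.39]
0 [-0.482, 0.221, -0.293, -0.253, 0.035, 0.442]
-0.05 [-0.533, 0.227, -0.323, -0.277, 0.038, 0.485]
-0.1 [-0.585, 0.229, -0.353, -0.302, 0.042, 0.528]
-0.15 [-0.637, 0.229, -0.383, -0.327, 0.045, 0.572]
-0.2 [-0.689, 0.226, -0.412, -0.352, 0.049, 0.615]
```

Emit:
move_arm:
  plan: [-0.08,0.06,-0.05,-0.045,0.006,0.078,-0.16,0.11,-0.1,-0.089,0.012,0.156,-0.24,0.153,-0.15,-0.134,0.019,0.234,-0.33,0.186,-0.2,-0.178,0.025,0.312,-0.42,0.21,-0.257,-0.223,0.031,0.39,-0.48,0.22,-0.293,-0.253,0.035,0.442,-0.533,0.225,-0.323,-0.253,0.035,0.442,-0.585,0.228,-0.353,-0.253,0.035,0.442,-0.585,0.228,-0.353,-0.253,0.035,0.442]

```text
time_s: 3.65
eef_pos: [0.5717, 0.0395, 0.1]
eef_rot: [0.195, 0.726, 0.637, 0.169]
wrist_force: [2.1, 0.6, 3.9]
opening: 0.422
grasp_force: 2.0
```

Emit:
move_arm:
  plan: [-0.03,0,-0.02,0,0,0,-0.05,0,-0.03,0,0,0,-0.05,0,-0.03,0,0,0]

```text
time_s: 4.03
eef_pos: [0.5698, 0.0394, 0.0981]
eef_rot: [0.195, 0.726, 0.637, 0.169]
wrist_force: [5.5, 2.4, 4.8]
opening: 0.42
grasp_force: 3.2
```

Emit:
move_arm:
  plan: [-0.03,0,-0.017,0,0,0,-0.06,0,-0.035,0,0,0,-0.06,0,-0.035,0,0,0]

```text
time_s: 4.4
eef_pos: [0.5696, 0.0391, 0.0984]
eef_rot: [0.198, 0.726, 0.636, 0.171]
wrist_force: [16.4, 3.1, 0.5]
opening: 0.425
grasp_force: 7.0
```

Run:
```python
from h import *
import pickle
c=cam('top');pickle.dump(c,open('top2.pkl','wb'));save(c,'t2.png',(205,105,405,235),4)
print(proj(c,[C+a*X+b*Y for a,b in((.0,-.06),(.08,.08),(.08,-.08),(-.08,-.08),(-.08,.08))])*4-[820,420])
```

```text
[[338.92482288 247.03975704]
 [114.30694865  75.33784828]
 [400.2240723  119.03049661]
 [348.44135408 375.812806  ]
 [ 83.51547856 335.07409318]]
```

View pics/t2.png

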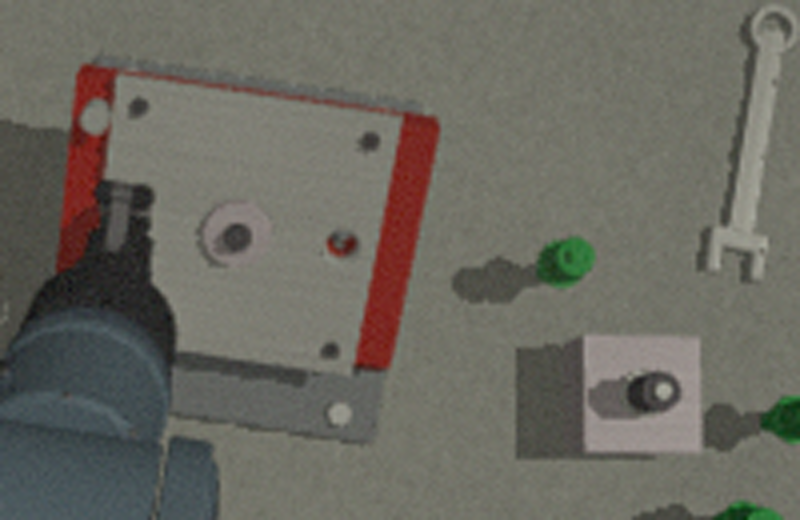

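The plate is against its stud at (95,117). The hole at (342,243) shows the head's hole and light through it, about 1.5 mm up and right of my model. I'll back off and go above the pin.

Emit:
move_arm:
  plan: [0.09,0,0.05,0,0,0,0.12,0,0.07,0,0,0,-0.3,0.06,0.8,0,0,0,-0.7,0.11,1.5,0,0,0,-1.1,0.16,2.2,0,0,0,-1.1,0.16,2.2,0,0,0]
  grip: 50

```text
time_s: 5.2
eef_pos: [0.5109, 0.0475, 0.208]
eef_rot: [0.196, 0.726, 0.637, 0.17]
wrist_force: [0.9, 0.2, -0.3]
opening: 0.588
grasp_force: 0.0
```

Run:
```python
from h import *
o=ctrl.get_obs();print(o['eef_pos'],o['wrist_force'])
print(rel(PIN+[0,0,.12],X,np.array([0,0,-1.])))
```

```text
[0.51091796 0.04751473 0.20803873] [ 0.86496376  0.16183844 -0.29331004]
[-0.488, -6.33, -0.761, 0.074, 0.519, -0.007]
```

Emit:
move_arm:
  plan: [-0.1,-1.2,0.3,0,0.15,0,-0.3,-3,0.3,0.05,0.35,0,-0.49,-5,0,0.074,0.519,-0.007,-0.49,-6.33,-0.5,0.074,0.519,-0.007,-0.49,-6.33,-0.76,0.074,0.519,-0.007,-0.49,-6.33,-0.76,0.074,0.519,-0.007,-0.49,-6.33,-0.76,0.074,0.519,-0.007,-0.49,-6.33,-0.76,0.074,0.519,-0.007]

```text
time_s: 6.2
eef_pos: [0.4866, -0.2676, 0.1678]
eef_rot: [-0.002, 0.754, 0.657, -0.001]
wrist_force: [0.7, -1.0, -0.7]
opening: 0.583
grasp_force: 0.0
```

Run:
```python
from h import *
print(rel(PIN+[0,0,.12],X,np.array([0,0,-1.])),ctrl.get_obs()['q'])
c=cam('wrist');save(c,'w2.png',None,1.5)
print(proj(c,[PIN+[0,0,.039],PIN+[0,0,.036],PIN+[0,0,.004],PIN])*1.5)
```

```text
[-0.002, -0.028, 0.045, -0.002, -0.003, -0.001] [-7.15981991e-01  2.05454299e-01  1.71309628e+00 -1.08089372e-03
  1.22677455e+00 -5.78378747e-01]
[[380.04881864 303.49997874]
 [380.07315537 301.57748326]
 [380.301005   283.58071127]
 [380.32595051 281.61064138]]
```

View pics/w2.png

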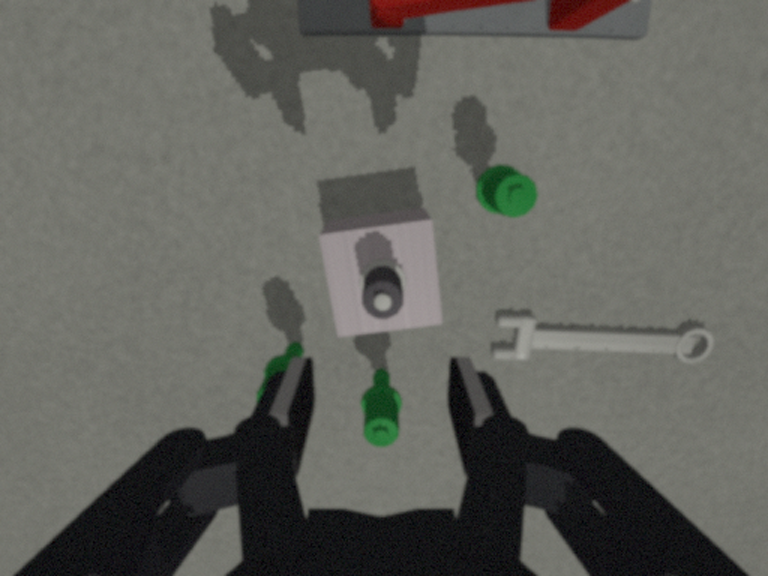

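The pin button is at (383,302) against a predicted (380,303.5), so it is within about 1 mm. I'll descend and grip.

Emit:
move_arm:
  plan: [0.01,-0.01,-0.8,0,0,0,0.01,-0.01,-1.6,0,0,0,0.01,-0.01,-2.05,0,0,0,0.01,-0.01,-2.22,0,0,0,0.01,-0.01,-2.22,0,0,0,0.01,-0.01,-2.22,0,0,0]

```text
time_s: 7.0
eef_pos: [0.488, -0.27, 0.0583]
eef_rot: [-0.0, 0.754, 0.657, -0.001]
wrist_force: [0.6, -0.0, -0.1]
opening: 0.589
grasp_force: 0.0
```

Emit:
move_arm:
  plan: [0,0,0,0,0,0,0,0,0,0,0,0,0,0,0,0,0,0,0,0,0,0,0,0,0,0,0,0,0,0,0,0,0,0,0,0]
  grip: 10

```text
time_s: 7.75
eef_pos: [0.4874, -0.27, 0.0579]
eef_rot: [-0.001, 0.754, 0.657, -0.001]
wrist_force: [-1.6, 2.2, 6.4]
opening: 0.263
grasp_force: 58.5
```

Emit:
move_arm:
  plan: [0,0,0.1,0,0,0,0,0,0.25,0,0,0,0,0,0.45,0,0,0,0,0,0.8,0,0,0,0,0,1.4,0,0,0,0,0,2,0,0,0,0,0,3,0,0,0,0,0,3,0,0,0,0,0,3,0,0,0]

```text
time_s: 8.88
eef_pos: [0.4869, -0.2696, 0.2074]
eef_rot: [-0.001, 0.754, 0.657, -0.001]
wrist_force: [-0.7, 0.1, -1.7]
opening: 0.262
grasp_force: 59.6
```

Run:
```python
from h import *
o=ctrl.get_obs();print(o['opening'],o['wrist_force'],o['eef_pos'])
c=cam('wrist')
im=c['pixels'][:,:,::-1][170:384,130:390]
cv2.imwrite('pics/w3.png',cv2.resize(im,None,fx=2.8,fy=2.8))
print(rel(SEAT+.13*N,X,-N), rel(SEAT+.06*N,X,-N))
```

```text
0.2622898349814013 [-0.73308037  0.10086536 -1.73946336] [ 0.4868739  -0.26956847  0.20740955]
[0.279, 3.915, 0.024, -0.074, -0.523, 0.0] [0.973, 3.819, -1.188, -0.074, -0.523, 0.0]
```

View pics/w3.png

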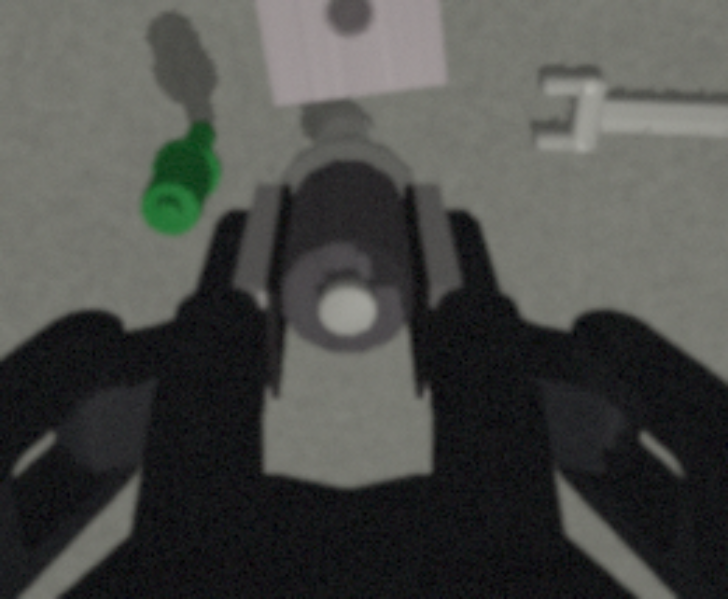

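The pin is held straight between the pads (button (347,311), shoulder (350,160)) and the holder hole is empty. Next I'll go above the seat.

Emit:
move_arm:
  plan: [0,0.5,0.4,0,0,0,0.1,1.5,0.4,-0.03,-0.2,0,0.2,2.7,0.2,-0.06,-0.4,0,0.28,3.91,0.03,-0.074,-0.523,0,0.28,3.91,0.03,-0.074,-0.523,0,0.28,3.91,0.03,-0.074,-0.523,0,0.28,3.91,0.03,-0.074,-0.523,0,0.28,3.91,0.03,-0.074,-0.523,0]

```text
time_s: 9.93
eef_pos: [0.5018, -0.0754, 0.209]
eef_rot: [0.196, 0.729, 0.634, 0.17]
wrist_force: [-0.2, -0.2, -0.1]
opening: 0.263
grasp_force: 59.7
```

Run:
```python
from h import *
import pickle
o=ctrl.get_obs();print(rel(SEAT+.13*N,X,-N,o))
c=cam('wrist');save(c,'w4.png',(156,70,356,220),4);pickle.dump((c,o),open('w4.pkl','wb'))
print(proj(c,[SEAT,C,C+.014*N]),(proj(c,[SEAT,C,C+.014*N])-[156,70])*4)
im=c['pixels'].astype(int)
m=((im[:,:,0]>1.7*im[:,:,1])&(im[:,:,0]>60)).astype('u1')
n,l,s,ce=cv2.connectedComponentsWithStats(m)
for i in range(1,n):
  if s[i,4]>15:print(s[i],ce[i])
```

```text
[-0.028, 0.04, -0.03, 0.001, 0.002, 0.002]
[[250.58982161 180.49829944]
 [250.29557225 118.75514606]
 [250.14856832 120.08458064]] [[378.35928642 441.99319778]
 [377.182289   195.02058426]
 [376.59427326 200.33832256]]
[ 157    0  157   24 3365] [232.51708767  10.75364042]
[324   0  15  23 232] [332.58189655  11.02586207]
[410   8   7   8  20] [413.35  11.5 ]
[410  24   8   9  20] [413.5  28.5]
[408  44   9   8  17] [411.88235294  46.58823529]
[406  81   6  14  20] [408.65  87.85]
[246 177  15   9  98] [253.39795918 181.1122449 ]
[465 191  11  10  27] [470.37037037 195.40740741]
[ 175  200  149   16 2180] [250.77752294 207.13165138]
[458 202  12   9  22] [462.45454545 206.45454545]
[455 219   4  10  16] [456.8125 223.4375]
[454 231  11   7  22] [459.09090909 233.72727273]
[430 236   8   6  16] [433.6875 238.125 ]
[463 239   6  10  18] [465.72222222 242.83333333]
[406 263   7  14  28] [409.46428571 269.17857143]
[497 304   8   9  16] [501.1875 308.3125]
[436 311  16  13  57] [444.40350877 317.49122807]
[466 329   8  11  22] [469.         334.27272727]
[480 338  17  14  51] [487.56862745 343.19607843]
[484 347  16   9  29] [492.51724138 351.        ]
[484 354  10   6  18] [489.05555556 355.94444444]
[477 366  11   7  27] [482.62962963 368.48148148]
[505 375   7   8  19] [508.57894737 379.        ]
```

View pics/w4.png

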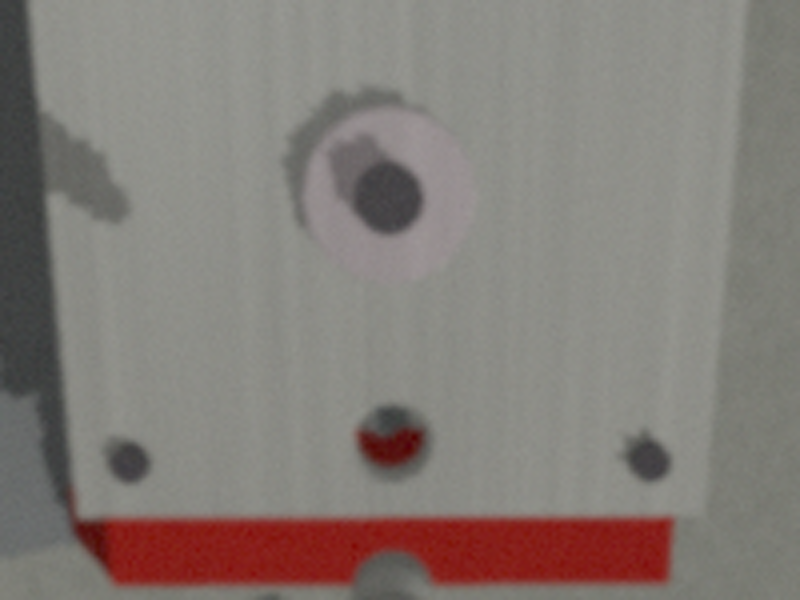

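Run:
```python
from h import *
import pickle
c,o=pickle.load(open('w4.pkl','rb'))
Rt=R.from_quat(o['eef_rot'],scalar_first=True).as_matrix();p=o['eef_pos']
tool=lambda q:((q-p)@Rt*1000).round(1)
h=onpl(c,254.5,180.75,SEAT,N);print('hole',h,'tool',tool(h),'model seat tool',tool(SEAT))
# pin button: bright blob; head region
g=cv2.cvtColor(c['pixels'],cv2.COLOR_RGB2GRAY)
b=(g[250:310,230:280]>130).astype('u1');n,l,s,ce=cv2.connectedComponentsWithStats(b)
for i in range(1,n):
  if s[i,4]>30:
    u,v=ce[i]+[230,250];print(s[i],(u,v),tool(onpl(c,u,v,p-Rt[:,2]*.031,N)))
print('prev button guess',tool(onpl(c,253.9,281,p-Rt[:,2]*.031,N)))
# shoulder (light) edges in row: width scan
for v in(216,220,224,228,232): print(v,g[v,225:285].tolist())
```

```text
hole [ 0.56805629 -0.08306025  0.09684683] tool [  1.8   1.4 130.5] model seat tool [  2.   -2.5 130.5]
[16 30 10  8 41] (np.float64(249.609756097561), np.float64(284.2926829268293)) [ -0.   -1.3 -31. ]
[ 16  51  31   9 175] (np.float64(262.9428571428571), np.float64(305.86285714285714)) [-12.6   5.1 -31. ]
prev button guess [  1.8   0.7 -31. ]
216 [100, 100, 102, 101, 102, 100, 102, 102, 99, 104, 103, 101, 103, 100, 104, 100, 98, 98, 95, 91, 91, 95, 97, 97, 95, 98, 96, 96, 95, 99, 101, 105, 108, 115, 117, 120, 118, 117, 110, 107, 103, 104, 100, 100, 101, 102, 102, 102, 102, 103, 106, 103, 104, 108, 108, 106, 110, 109, 109, 109]
220 [88, 98, 104, 108, 119, 124, 123, 122, 124, 125, 127, 131, 124, 126, 125, 122, 116, 115, 108, 98, 90, 90, 89, 88, 91, 90, 90, 90, 93, 92, 93, 93, 93, 94, 98, 97, 100, 104, 115, 116, 116, 120, 122, 122, 121, 125, 122, 123, 123, 125, 123, 121, 123, 124, 127, 125, 125, 125, 124, 123]
224 [81, 84, 80, 83, 93, 111, 122, 121, 120, 119, 117, 110, 103, 93, 95, 92, 95, 95, 99, 101, 97, 101, 100, 101, 102, 101, 101, 99, 99, 101, 99, 102, 97, 100, 101, 103, 103, 102, 103, 99, 98, 100, 96, 94, 98, 105, 111, 122, 126, 124, 126, 126, 123, 125, 123, 121, 123, 122, 123, 124]
228 [78, 76, 82, 79, 82, 95, 105, 112, 111, 103, 101, 100, 98, 101, 99, 97, 97, 102, 94, 91, 86, 74, 69, 51, 51, 44, 48, 48, 49, 49, 48, 48, 53, 52, 55, 65, 72, 83, 93, 95, 97, 102, 98, 100, 98, 100, 98, 98, 100, 107, 117, 125, 128, 128, 127, 127, 126, 128, 126, 126]
232 [76, 80, 80, 86, 81, 87, 90, 95, 98, 101, 104, 102, 99, 88, 77, 65, 55, 43, 37, 41, 36, 42, 35, 42, 40, 44, 43, 43, 38, 41, 40, 40, 42, 43, 44, 42, 44, 42, 40, 47, 39, 47, 59, 73, 87, 95, 100, 101, 100, 98, 100, 105, 113, 118, 120, 119, 122, 121, 122, 125]
```

Emit:
move_arm:
  plan: [0,0,0,0,0,0]

```text
time_s: 10.1
eef_pos: [0.5012, -0.0747, 0.2084]
eef_rot: [0.196, 0.729, 0.634, 0.17]
wrist_force: [-0.2, 0.0, -1.1]
opening: 0.264
grasp_force: 59.7
```

Run:
```python
from h import *
import pickle
c,o=pickle.load(open('w4.pkl','rb'));o2=ctrl.get_obs()
Rt=R.from_quat(o['eef_rot'],scalar_first=True).as_matrix();p=o['eef_pos'];tool=lambda q:((q-p)@Rt*1000).round(1)
for u,v,z in((253.9,281,-.031),(254,226,.004),(254.1,213,.034)):print(tool(onpl(c,u,v,p+Rt[:,2]*z,N)))
print('settled shift',((o2['eef_pos']-p)@Rt*1000).round(1),np.degrees(R.from_matrix(Rt).inv()*R.from_quat(o2['eef_rot'],scalar_first=True)).as_rotvec() if 0 else '',rel(SEAT,X,-N,o2)[3:])
```

```text
[  1.8   0.7 -31. ]
[13.1  0.8  4. ]
[ 8.3  0.9 34. ]
settled shift [ 0.6 -0.9  0.2]  [0.001, 0.001, 0.001]
```

Emit:
move_arm:
  plan: [0.42,-0.065,-0.69,0,0,0,0.7,-0.1,-1.18,0,0,0,0.81,-0.12,-1.375,0,0,0,0.81,-0.12,-1.375,0,0,0,0.81,-0.12,-1.375,0,0,0,0.81,-0.12,-1.375,0,0,0]

```text
time_s: 10.85
eef_pos: [0.5418, -0.0803, 0.1408]
eef_rot: [0.197, 0.728, 0.634, 0.17]
wrist_force: [1.0, -0.5, -0.8]
opening: 0.256
grasp_force: 59.7
```

Run:
```python
from h import *
c=cam('scene');save(c,'s5.png',(130,165,290,285),5)
o=ctrl.get_obs();print(((SEAT-o['eef_pos'])@np.c_[X,Y,N]*1000).round(1),o['wrist_force'])
```

```text
[ -2.9   1.1 -51.2] [ 0.38835181  0.57770667 -0.72342432]
```

View pics/s5.png

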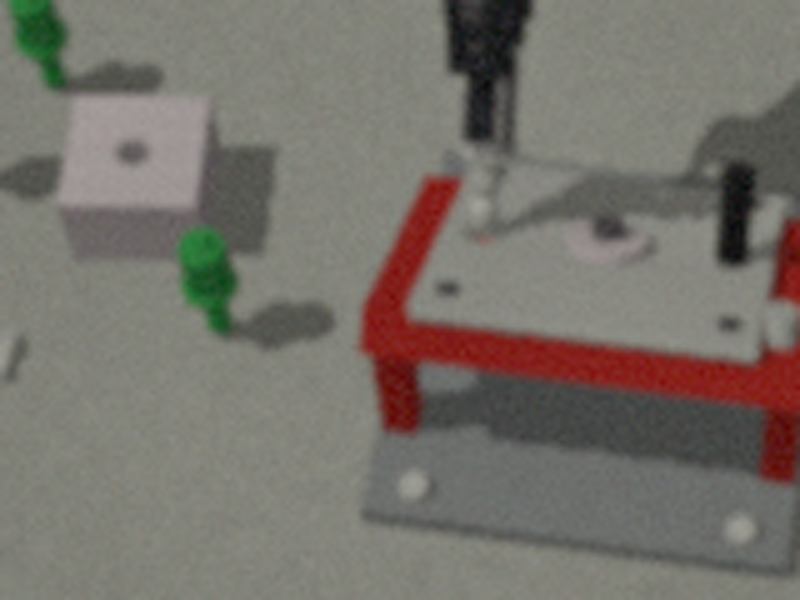

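The pin tip sits right at the hole (482,230), next to the red hole mouth at (485,238). I'll insert gently.

Emit:
move_arm:
  plan: [0.074,-0.01,-0.13,0,0,0,0.149,-0.021,-0.26,0,0,0,0.223,-0.031,-0.39,0,0,0,0.223,-0.031,-0.39,0,0,0]

```text
time_s: 11.4
eef_pos: [0.5524, -0.0814, 0.119]
eef_rot: [0.195, 0.729, 0.634, 0.17]
wrist_force: [-0.2, 0.6, -1.1]
opening: 0.26
grasp_force: 59.7
```

Run:
```python
from h import *
o=ctrl.get_obs();B=np.c_[X,Y,N];print(((SEAT-o['eef_pos'])@B*1000).round(1),o['wrist_force']@B,o['torque']@B)
```

```text
[ -1.3   0.8 -27.1] [-0.77972022  0.60620061 -0.79749565] [ 0.00550471  0.37499824 -0.02900579]
```

Emit:
move_arm:
  plan: [0.06,-0.008,-0.104,0,0,0,0.12,-0.016,-0.208,0,0,0,0.159,-0.022,-0.277,0,0,0,0.178,-0.025,-0.312,0,0,0,0.178,-0.025,-0.312,0,0,0]

```text
time_s: 12.02
eef_pos: [0.5615, -0.0828, 0.1041]
eef_rot: [0.196, 0.728, 0.634, 0.17]
wrist_force: [2.2, 0.5, -4.1]
opening: 0.26
grasp_force: 59.7
```

Run:
```python
from h import *
o=ctrl.get_obs();B=np.c_[X,Y,N];print(((SEAT-o['eef_pos'])@B*1000).round(1),o['wrist_force']@B,o['torque']@B)
```

```text
[-1.8  0.9 -9.6] [-0.25137664  0.77951939 -4.62232379] [ 0.01619196  0.25946838 -0.01765478]
```

Emit:
move_arm:
  plan: [0.01,-0.001,-0.017,0,0,0,0.02,-0.003,-0.035,0,0,0,0.02,-0.003,-0.035,0,0,0]

```text
time_s: 12.4
eef_pos: [0.5625, -0.0831, 0.1028]
eef_rot: [0.196, 0.728, 0.634, 0.17]
wrist_force: [-2.1, 0.4, 0.3]
opening: 0.26
grasp_force: 60.3
```

Emit:
move_arm:
  plan: [0.01,-0.001,-0.017,0,0,0,0.02,-0.003,-0.035,0,0,0,0.02,-0.003,-0.035,0,0,0]

```text
time_s: 12.78
eef_pos: [0.5628, -0.083, 0.1026]
eef_rot: [0.196, 0.728, 0.635, 0.17]
wrist_force: [-34.0, 2.0, 35.4]
opening: 0.263
grasp_force: 65.6
```

Run:
```python
from h import *
o=ctrl.get_obs();B=np.c_[X,Y,N];print(((SEAT-o['eef_pos'])@B*1000).round(1),o['wrist_force']@B,o['torque']@B)
```

```text
[-2.3  1.  -7.6] [-11.71885076  -2.69636912  47.61680335] [-0.34930189  2.32346549  0.00420709]
```

Hard seating is felt at 7.6 mm (47 N), so the shoulder is on the plate. I'll relieve the force, release and retreat.

Emit:
move_arm:
  plan: [-0.02,0.003,0.035,0,0,0,-0.02,0.003,0.035,0,0,0]

```text
time_s: 13.02
eef_pos: [0.5626, -0.0831, 0.1029]
eef_rot: [0.196, 0.728, 0.634, 0.17]
wrist_force: [-1.0, 0.3, -1.6]
opening: 0.265
grasp_force: 60.0
```

Emit:
move_arm:
  plan: [0,0,0,0,0,0,0,0,0,0,0,0,0,0,0,0,0,0,0,0,0,0,0,0,0,0,0,0,0,0,-0.25,0.035,0.43,0,0,0,-0.6,0.08,1.05,0,0,0,-1.2,0.17,2.1,0,0,0,-1.2,0.17,2.1,0,0,0,-1.2,0.17,2.1,0,0,0]
  grip: 50

```text
time_s: 14.28
eef_pos: [0.5025, -0.0746, 0.208]
eef_rot: [0.196, 0.728, 0.634, 0.17]
wrist_force: [0.5, -0.7, 0.3]
opening: 0.585
grasp_force: 0.0
```

Run:
```python
from h import *
o=ctrl.get_obs();print(o['opening'],o['wrist_force'])
T=cam('top')['pixels'][105:235,205:405,::-1];S=cam('scene')['pixels'][155:285,115:315,::-1];W=cam('wrist')['pixels'][70:270,156:356,::-1]
f=lambda i,h:cv2.resize(i,(400,h),interpolation=cv2.INTER_CUBIC)
cv2.imwrite('pics/fin.png',np.hstack([np.vstack([f(T,260),f(S,260)]),cv2.resize(W,(400,520))]))
```

```text
0.5845221589208887 [ 0.483288   -0.6610917   0.29946929]
```

View pics/fin.png

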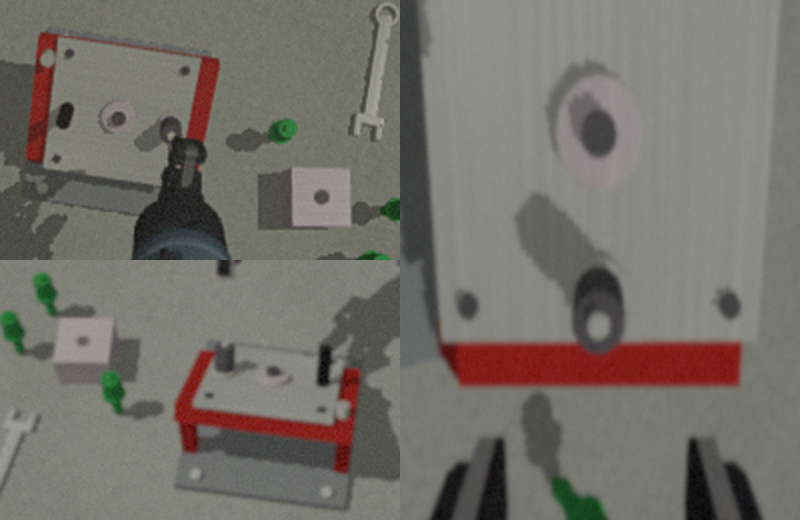

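The pin is seated in the plate (scene (224,357)), the plate is at its stud, the spanner is undisturbed, and the gripper is clear of everything. Handing in.

```bash
python3 -c "
from bench import ctrl
print(ctrl.hand_in())"
```

```text
the job is handed in; nothing more can be done
None
```

I turned the plate to its stop, pushed the pin home until its shoulder sat on the plate, let go of everything and handed the job in; the hand-in returned no verdict.

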